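# Load the tool cassette for a threaded hole

### The arm

A 6-joint arm with a two-finger parallel gripper is mounted at the origin on a cart in front of the work surface, level with it; the furniture and walls round the work are solid. World frame = base frame: x ahead of the robot, y to its left, z up, the work surface at z = 0. Lengths are in mm, angles in degrees, forces in N, time in s.
With the tool pointing down it reaches from about 350 to 850 mm from the base axis. Payload 8.1 kg.
Tool frame: the origin (TCP) lies at the very end of the fingers, on their centre line; the grasp point (between the pads) lies 19 mm behind it; z points along the fingers, y is the line along which they close (so a half turn about z gives the same grasp; the last joint's range is limited). The gripper opens to 85 mm and grips with 20 to 120 N. Pads are 22 mm wide; open, the fingers measure 114 mm over their backs; the gripper's body (76 mm by 85 mm) begins 54 mm behind the grasp point. The pads swing forward as they close: fully open they stand 13 mm farther back than shut.
Start: joints at [-79.549, 7.471, 85.268, -0, 87.261, -4.893], TCP at [158.787, -578.612, 231.292] pointing down, gripper open.
Joint ranges: [-169.43, 169.43], [-51.17, 129.36], [1.28, 143.12], [-76.62, 256.62], [0, 156.53], [-152.29, 152.29]. Speed limits (degrees/s): [136.94, 136.94, 159.86, 180, 180, 180].

### API

Orientations are given as [roll, pitch, yaw] about the fixed x, y, z axes, in that order (R = Rz(yaw) Ry(pitch) Rx(roll)).
In Python, from bench import sense, eyes, job, models gives the robot as it stands. The module is installed in compiled form; this text tells all that it offers.
- The arm moves only by the tool apply_moves, never from a script. Its argument "rows" is a list of rows, each a list of 6 numbers: the shift along the tool's x, y, z in mm, then the turn, a rotation vector about the tool's x, y, z in rad. In form: [[dx, dy, dz, rx, ry, rz], ...]. A call has exactly 5 rows; each row shifts and turns the commanded pose from where the row before left it, along the tool's axes as they then stand; what a row does not reach is not made up. A row lasts 1/8 s, in which the tool goes at most 62.5 mm and 10.7 degrees, less where a joint would pass 70% of its speed; a pose out of reach is approached as far as the arm can. A call is refused whole if a number of a shift passes 62.5 or a number of a turn 0.188, either way. A call with a gripper value outside its range is refused whole. "fingers" is the finger opening in mm, from 0 to 85.4, set as the call begins (left out, the last holds). The fingers move at their own pace and stop on an object; "grip_force" is the grip in N (left out, the last holds). Time passes only in rows, so rows that do not move let the fingers close, or fill a call up. It gives the time, the measured TCP pose, the force, the opening and the grip force at its end, in the units of the state.
- sense(): the state, without advancing time (a new reading comes with each control period).
- eyes.snapshot(name): name is "side" or "top" or "wrist"; returns (picture, depth): 400x640x3 uint8, red, green, blue; 400x640 float32, mm along the optical axis (not along the pixel's ray), 0 where there is no reading.
- eyes.get_calibration(name): a dict with "intrinsics" (3x3 intrinsics, pixels), "R" (3x3) and "t" (3): a world point X has camera coordinates R X + t; the wrist camera has in their place "mount" (4x4, takes a point from camera to tool coordinates, whose origin is the TCP and whose axes are the flange's). Camera axes: x right, y down, z forward; pixel columns grow to the right and rows downward; lengths in mm; the calibration is good to about 2 mm. The wrist camera is an equidistant fisheye: a pixel r from the principal point sees the ray r / f radians off the axis. A picture is of the moment at which its call begins: read the wrist's pose just before it. get_calibration takes no time and is no camera call.
- job.hand_in(): hands the job in; it is judged then, once.
Trained networks look in the newest picture that a camera, given by its name, has taken for a name from the list of things; names that differ only in an ending like _2 or _b are one class to them, and where a whole thing is asked for, a point or a joint stands for the part that bears it (a point fixed in the world has none). Each returns a list of dicts, best first, with "confidence" (0 to 1); they miss things now and then, are a little off and sometimes report something else, mostly with a low value. They report only what shows in the picture. A call takes as long as a camera call. They do not tell look-alikes from the thing itself.
- models.boxes_of(name, camera): "xyz" ([x, y, z] in mm, in world coordinates, good to about 4 mm: the middle of the surface that is visible of it).
- models.cut_out(name, camera): "pixels" (400x640 bool, what is visible of it).
- models.place_of(name, camera): "xyz" ([x, y, z] in mm, in world coordinates, good to about 4 mm: a listed point, or the origin of a listed thing).
The state is a dict: "time": time; "joint_pos": joint angles; "qd": joint speeds; "joint_efforts": joint torques, N m; "tool_pos": TCP position; "tcp_rot": TCP orientation; "ft_force": force on the tool from outside, world axes, zero at the start; "wrist_torque": the same for the moment, N m; "finger_gap": finger opening in mm; "grip_force": force on a finger pad.
Only numpy, scipy, OpenCV 4.12 (cv2) and the standard library are available. Lean on these libraries where they do the work, as an engineer would, in place of code of your own. Each camera call takes 0.05 s, during which the arm holds its last target. There are 200 camera calls.

### The job

Load the tool cassette for the next job, a threaded hole: move the four tool holders from the wooden block into the cassette's black pots in the order the mill will use them, starting in the pot beside the red end block - centre drill, twist drill, countersink, tap. Seat every holder fully, upright with its flange down on the pot, and do not shift or knock over the red oil can.

Things in the scene. Friction and masses are not known exactly. Their poses are not given: they have to be found in the camera images.
- centre_drill_nut (a point): Centre drill (short steel stub, thin pip) in a loose upright taper holder, blue ring, 0.4 kg. Point: centre of its black nut (32 mm dia, 20 tall), to be gripped; z up, yaw arbitrary. From it: cutter tip 28 mm up; ring 43 dia, 10-20 down; flange 46 dia, 20-34 down; taper 30 to 18 dia, ends 74 down; stud ends 82 down. Starts in a fixed wooden block, 96x290x58 high, 4 bores in a row 70 apart, any order, flange on its top; 48 mm lift frees it.
- twist_drill_nut (a point): Twist drill (10 mm, dark) in a loose upright taper holder, yellow ring, 0.4 kg. Point: centre of its black nut (32 mm dia, 20 tall), to be gripped; z up, yaw arbitrary. From it: cutter tip 34 mm up; ring 43 dia, 10-20 down; flange 46 dia, 20-34 down; taper 30 to 18 dia, ends 74 down; stud ends 82 down. Starts in a fixed wooden block, 96x290x58 high, 4 bores in a row 70 apart, any order, flange on its top; 48 mm lift frees it.
- countersink_nut (a point): Countersink (steel cone, 22 mm wide) in a loose upright taper holder, white ring, 0.4 kg. Point: centre of its black nut (32 mm dia, 20 tall), to be gripped; z up, yaw arbitrary. From it: cutter tip 33 mm up; ring 43 dia, 10-20 down; flange 46 dia, 20-34 down; taper 30 to 18 dia, ends 74 down; stud ends 82 down. Starts in a fixed wooden block, 96x290x58 high, 4 bores in a row 70 apart, any order, flange on its top; 48 mm lift frees it.
- tap_nut (a point): Tap (11 mm, brass-coloured) in a loose upright taper holder, green ring, 0.4 kg. Point: centre of its black nut (32 mm dia, 20 tall), to be gripped; z up, yaw arbitrary. From it: cutter tip 33 mm up; ring 43 dia, 10-20 down; flange 46 dia, 20-34 down; taper 30 to 18 dia, ends 74 down; stud ends 82 down. Starts in a fixed wooden block, 96x290x58 high, 4 bores in a row 70 apart, any order, flange on its top; 48 mm lift frees it.
- pot_a: Fixed black tool pot of the cassette, at one end of the row of four alike, 70 mm apart; the red block may be at either end. Upright tube, 54 mm outside, 35 inside diameter, 50 tall, open on top. Origin: centre of its foot, 8 mm above the bench; z up. With a holder fully in, flange on the rim, the nut's centre is 84 mm above the origin.
- pot_b: Fixed black tool pot of the cassette, second, beside pot_a of four alike, 70 mm apart; the red block may be at either end. Upright tube, 54 mm outside, 35 inside diameter, 50 tall, open on top. Origin: centre of its foot, 8 mm above the bench; z up. With a holder fully in, flange on the rim, the nut's centre is 84 mm above the origin.
- pot_c: Fixed black tool pot of the cassette, third, beside pot_d of four alike, 70 mm apart; the red block may be at either end. Upright tube, 54 mm outside, 35 inside diameter, 50 tall, open on top. Origin: centre of its foot, 8 mm above the bench; z up. With a holder fully in, flange on the rim, the nut's centre is 84 mm above the origin.
- pot_d: Fixed black tool pot of the cassette, at the other end of the row of four alike, 70 mm apart; the red block may be at either end. Upright tube, 54 mm outside, 35 inside diameter, 50 tall, open on top. Origin: centre of its foot, 8 mm above the bench; z up. With a holder fully in, flange on the rim, the nut's centre is 84 mm above the origin.
- end_red: Red painted end block (64 x 22 mm, 44 mm tall) fixed on the cassette's rail at one end of the row of pots; a plain aluminium block of the same size sits at the other end. Origin at the centre of its underside, 8 mm above the bench and in line with the pots; the centres of the four pots lie 44, 114, 184 and 254 mm from it.
- oil_can: Red pump oil can with a thin spout, a loose bystander behind the racks: body 82 mm diameter, 178 mm tall with its spout; origin at the centre of its underside, z up.
Not all that is in view belongs to the job. Leave any pink look-alike of the part that bears twist_drill_nut alone.

How it is judged:
By the outcome, as a careful person would: the job done as asked, in the order asked, and still so for the second after the job is handed in, with the robot touching nothing.
It also fails if it takes over 102 s, if anything falls off the work surface, if the arm or the gripper's body presses on something with over 40 N, if the wrist force passes 120 N, or if a joint passes its speed limit or range.

## Working session

There is one attempt and no reset: what is moved stays moved. The work goes in short steps, Python scripts to look and compute and a tool call to move; the robot and the scene stay as the last step left them, time stands still between calls to the robot, and variables do not carry over. Pictures are saved under pics/ and viewed, at most 14 in all, crops included, and the job is handed in when it is done.

Besides the shell and the picture viewer there is one more tool, called after ">>>" in YAML: its name, and indented under it one key for each argument. apply_moves: Moves the arm, as the interface text tells. Its arguments: {"type":"object","properties":{"rows":{"type":"array"},"fingers":{"type":"number"},"grip_force":{"type":"number"}},"required":["rows"]}

```bash
mkdir -p pics
cat > h.py <<'E'
import numpy as np, cv2
from bench import sense, eyes, job, models
def save(name,fn):
    p,d=eyes.snapshot(name); cv2.imwrite('pics/'+fn,p[:,:,::-1]); return p,d
def back(name,u,v,z):
    c=eyes.get_calibration(name);K=np.array(c['intrinsics']);R=np.array(c['R']);t=np.array(c['t'])
    return R.T@(z*np.linalg.inv(K)@np.array([u,v,1])-t)
E
python3 - <<'E'
from h import *
s=sense();print(s['time'],s['tool_pos'],s['tcp_rot'],s['finger_gap'])
N=['centre_drill_nut','twist_drill_nut','countersink_nut','tap_nut','pot_a','end_red','oil_can']
for c in ['side','top']:
    save(c,c+'1.png')
    for n in N:
        print(c,n,[(np.round(r['xyz']).tolist(),round(r['confidence'],2)) for r in models.place_of(n,c)][:6])
print(sense()['time'])
E
```

```text
0.0 [ 158.71988713 -578.05152873  230.24223976] [-1.79893636e+02 -1.12491729e-02  1.53455600e+01] 85.4325108132364
side centre_drill_nut [([486.0, 188.0, 92.0], 0.77)]
side twist_drill_nut [([564.0, 459.0, 85.0], 0.82), ([497.0, 250.0, 92.0], 0.54)]
side countersink_nut [([502.0, 317.0, 96.0], 0.56)]
side tap_nut [([475.0, 114.0, 91.0], 0.5)]
side pot_a [([492.0, -87.0, 10.0], 0.79), ([490.0, -159.0, 13.0], 0.53)]
side end_red [([499.0, -46.0, 9.0], 0.52)]
side oil_can [([718.0, -26.0, -3.0], 0.61)]
top centre_drill_nut [([484.0, 185.0, 94.0], 0.41)]
top twist_drill_nut [([564.0, 460.0, 83.0], 0.71), ([488.0, 258.0, 90.0], 0.6)]
top countersink_nut [([503.0, 322.0, 88.0], 0.5)]
top tap_nut [([481.0, 114.0, 95.0], 0.64)]
top pot_a [([489.0, -159.0, 6.0], 0.71), ([494.0, -89.0, 6.0], 0.63), ([485.0, 184.0, 92.0], 0.56), ([468.0, -295.0, 6.0], 0.44)]
top end_red [([507.0, 326.0, 88.0], 0.58), ([499.0, -50.0, 5.0], 0.42)]
top oil_can [([495.0, -90.0, 9.0], 0.66), ([720.0, -29.0, -2.0], 0.64)]
0.8
```

View pics/side1.png

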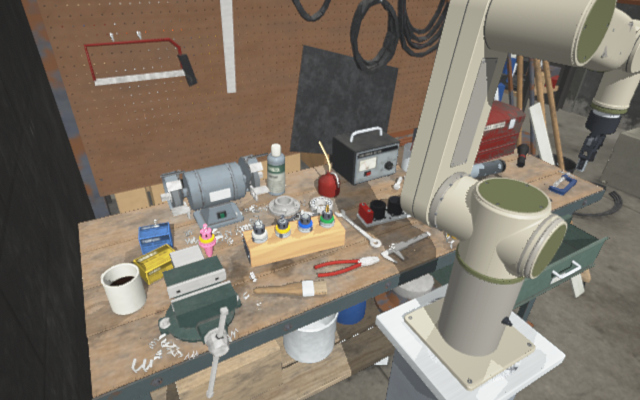

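View pics/top1.png

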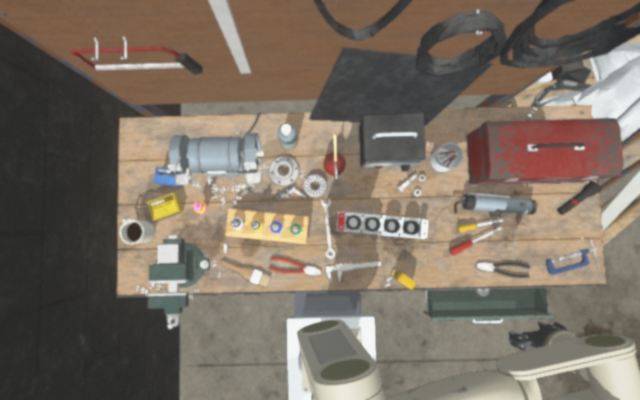

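The pictures show the holder block with white, yellow, blue and green rings from left to right (side 260–327, 220; top 236–297, 225). The pots run right from the red block at top (342, 222). The pink look-alike is at side (206, 240), left of the block. I'll raise and turn the tool, then look closer with the wrist camera.

>>> apply_moves:
  rows:
    - [0,0,-24,0,0,-0.18]
    - [0,0,-24,0,0,-0.18]
    - [0,0,-24,0,0,-0.18]
    - [0,0,-24,0,0,-0.18]
    - [0,0,-24,0,0,-0.18]
  fingers: 85
  grip_force: 60

```text
time: 1.42
tool_pos: [158.8, -578.6, 352.1]
tcp_rot: [180.0, 0.0, 67.3]
ft_force: [-0.0, -0.3, 0.4]
finger_gap: 85.2
grip_force: 0.0
```

```bash
cat >> h.py <<'E'
from scipy.spatial.transform import Rotation as Ro
def pose():
    s=sense(); return np.array(s['tool_pos']),Ro.from_euler('xyz',s['tcp_rot'],degrees=True)
def togo(x,y,z,yaw=83.):
    p,R=pose(); T=Ro.from_euler('xyz',[180,0,yaw],degrees=True)
    print('at',p.round(1),R.as_euler('xyz',True).round(2),'go local',R.inv().apply(np.array([x,y,z])-p).round(1),'rot',(R.inv()*T).as_rotvec().round(4),'local after turn',T.inv().apply(np.array([x,y,z])-p).round(1))
E
python3 -c "
from h import *
togo(470,-190,330)"
```

```text
at [ 158.8 -578.6  352.1] [1.7999e+02 1.0000e-02 6.7250e+01] go local [478.7 136.7  22.1] rot [ 1.000e-04  2.000e-04 -2.749e-01] local after turn [423.6 261.5  22.1]
```

>>> apply_moves:
  rows:
    - [0,0,0,0,0,-0.1375]
    - [0,0,0,0,0,-0.1375]
    - [50,31,0,0,0,0]
    - [50,31,0,0,0,0]
    - [50,31,0,0,0,0]

```text
time: 2.05
tool_pos: [271.0, -440.3, 351.3]
tcp_rot: [180.0, 0.0, 82.6]
ft_force: [1.6, -1.0, 0.5]
finger_gap: 85.1
grip_force: 0.0
```

>>> apply_moves:
  rows:
    - [50,31,0,0,0,0]
    - [50,31,0,0,0,0]
    - [50,31,0,0,0,0]
    - [50,31,0,0,0,0]
    - [50,31,0,0,0,0]

```text
time: 2.68
tool_pos: [456.8, -211.9, 351.6]
tcp_rot: [180.0, 0.0, 82.7]
ft_force: [1.0, -0.5, -0.4]
finger_gap: 85.0
grip_force: 0.0
```

Run:
```python
from h import *
togo(470,-190,330)
c=eyes.get_calibration('wrist');print(c)
save('wrist','w1.png')
for n in ['pot_a','end_red']:
    print(n,[(np.round(r['xyz']).tolist(),round(r['confidence'],2)) for r in models.place_of(n,'wrist')][:6])
```

```text
at [ 456.8 -211.9  351.6] [1.7995e+02 2.0000e-02 8.2660e+01] go local [23.4 10.3 21.6] rot [ 0.0008  0.0004 -0.0059] local after turn [23.3 10.4 21.6]
{'intrinsics': array([[309.70691629,   0.        , 320.79500591],
       [  0.        , 309.70691629, 198.65823704],
       [  0.        ,   0.        ,   1.        ]]), 'mount': array([[ 1.06356993e-04, -9.63703621e-01, -2.66974380e-01,
         6.83046632e+01],
       [ 9.99999938e-01,  1.91903741e-04, -2.94340392e-04,
        -6.06196266e-02],
       [ 3.34890283e-04, -2.66974333e-01,  9.63703582e-01,
        -1.43243929e+02],
       [ 0.00000000e+00,  0.00000000e+00,  0.00000000e+00,
         1.00000000e+00]])}
pot_a [([491.0, -163.0, 10.0], 0.97), ([471.0, -300.0, 7.0], 0.72), ([494.0, -92.0, 9.0], 0.7)]
end_red [([501.0, -46.0, 9.0], 0.78)]
```

View pics/w1.png

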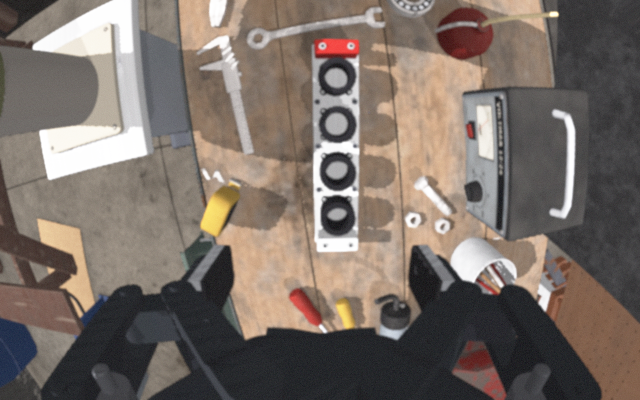

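The wrist view shows the red block at (337, 47) and the four pots at (337, 77), (337, 124), (337, 171) and (338, 215), in line with the tool's x axis. I'll fit the rims from depth.

```bash
cat >> h.py <<'E'
def cloud():
    p,R=pose(); img,d=eyes.snapshot('wrist'); c=eyes.get_calibration('wrist');K=c['intrinsics'];M=c['mount']
    v,u=np.mgrid[:400,:640]; a=(u-K[0,2])/K[0,0]; b=(v-K[1,2])/K[1,1]; th=np.hypot(a,b)
    k=d*np.tan(th)/np.maximum(th,1e-9)
    P=np.stack([a*k,b*k,d],-1)@M[:3,:3].T+M[:3,3]
    W=R.apply(P.reshape(-1,3)).reshape(P.shape)+p; W[d<=0]=np.nan
    return img,W
def centres(W,seeds,z0,z1,rad):
    for s in seeds:
        c=np.array(s,float)
        for _ in range(6):
            m=(np.hypot(W[...,0]-c[0],W[...,1]-c[1])<rad)&(W[...,2]>z0)&(W[...,2]<z1)
            q=W[m]; e=cv2.minAreaRect(q[:,:2].astype(np.float32)); c=(q[:,:2].mean(0))
        print('mean',c.round(1),'rect',np.round(e[0],1),np.round(e[1],1),'z',np.round(np.percentile(q[:,2],[10,50,90]),1),len(q))
E
python3 - <<'E'
from h import *
img,W=cloud()
centres(W,[(495,-90),(490,-161),(479,-230),(470,-299)],50,66,33)
for uv in [(337,47),(337,55)]: print(W[uv[1],uv[0]].round(1))
E
```

```text
mean [494.7 -91.4] rect [494.6 -91.3] [52.9 53. ] z [56.8 58.4 59.6] 688
mean [ 487.  -160.2] rect [ 487.  -160.7] [52.5 52.1] z [57.3 58.5 59.6] 665
mean [ 478.9 -229.1] rect [ 478.4 -229.2] [51.3 52. ] z [56.7 58.4 59.6] 650
mean [ 470.8 -298. ] rect [ 470.9 -298.6] [52.2 51.3] z [55.6 58.4 59.6] 611
[500.2 -47.9  52.5]
[499.  -58.8  47.7]
```

>>> apply_moves:
  rows:
    - [60,0,0,0,0,0]
    - [60,0,0,0,0,0]
    - [60,0,0,0,0,0]
    - [60,0,0,0,0,0]
    - [0,0,0,0,0,0]

```text
time: 3.5
tool_pos: [486.4, 26.8, 351.4]
tcp_rot: [180.0, -0.0, 82.9]
ft_force: [-0.4, -0.3, -0.0]
finger_gap: 84.9
grip_force: 0.0
```

>>> apply_moves:
  rows:
    - [60,0,0,0,0,0]
    - [60,0,0,0,0,0]
    - [0,0,0,0,0,0]
    - [0,0,0,0,0,0]
    - [0,0,0,0,0,0]

```text
time: 4.12
tool_pos: [502.1, 141.5, 351.4]
tcp_rot: [180.0, 0.0, 82.5]
ft_force: [-0.2, 0.8, -0.4]
finger_gap: 85.2
grip_force: 0.0
```

Run:
```python
from h import *
img,W=cloud(); cv2.imwrite('pics/w2.png',img[:,:,::-1])
togo(478,114,200)
centres(W,[(478,114),(485,186.5),(494,254),(502,320)],95,109,20)
for n in ['tap_nut','centre_drill_nut','twist_drill_nut','countersink_nut']:
    print(n,[(np.round(r['xyz']).tolist(),round(r['confidence'],2)) for r in models.place_of(n,'wrist')][:6])
```

```text
at [502.  141.7 351.5] [1.7998e+02 1.0000e-02 8.2510e+01] go local [-30.5 -20.3 151.5] rot [ 0.0004  0.0002 -0.0085] local after turn [-30.4 -20.5 151.5]
mean [475.9 118.2] rect [475.1 117. ] [32.1 31.6] z [101.  102.7 103.9] 405
mean [484.5 186.4] rect [484.5 186.3] [29.5 31.8] z [101.5 102.8 103.8] 436
mean [493.  254.3] rect [492.6 255.2] [31.  31.3] z [101.5 102.8 104. ] 433
mean [503.1 318.5] rect [502.  322.4] [33.2 26.6] z [ 99.6 102.4 103.5] 242
tap_nut [([476.0, 116.0, 91.0], 0.96), ([493.0, 252.0, 93.0], 0.43)]
centre_drill_nut [([485.0, 188.0, 93.0], 0.9), ([499.0, 324.0, 94.0], 0.22)]
twist_drill_nut [([493.0, 258.0, 93.0], 0.92)]
countersink_nut []
```

View pics/w2.png

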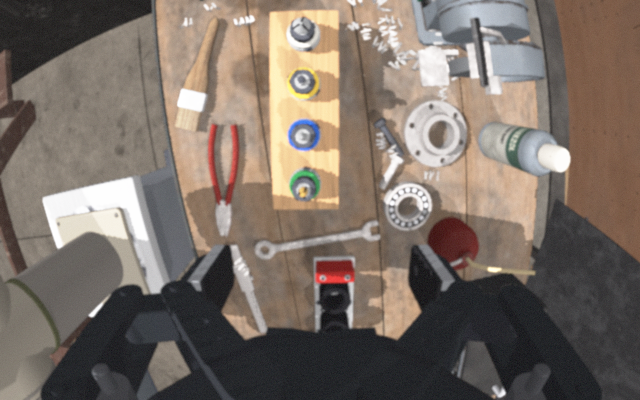

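The view shows white (304, 32), yellow (303, 82), blue (304, 135) and green (304, 185) rings, agreeing with the fits. Next I descend over the centre drill.

```bash
python3 -c "
from h import *
togo(484.5,186.3,180)"
```

```text
at [501.9 142.7 351.5] [179.98  -0.    82.59] go local [ 41.  -22.9 171.5] rot [ 0.0003 -0.     -0.0071] local after turn [ 41.1 -22.6 171.5]
```

>>> apply_moves:
  rows:
    - [14,-7.5,57,0,0,-0.007]
    - [14,-7.5,57,0,0,0]
    - [13,-7.5,57.5,0,0,0]
    - [0,0,0,0,0,0]
    - [0,0,0,0,0,0]

```text
time: 5.0
tool_pos: [485.8, 186.8, 182.4]
tcp_rot: [179.9, -0.0, 83.1]
ft_force: [0.7, -0.3, 0.3]
finger_gap: 84.8
grip_force: 0.0
```

Run:
```python
from h import *
img,W=cloud(); cv2.imwrite('pics/w3.png',img[:,:,::-1])
togo(484.5,186.3,84)
centres(W,[(485,186.5),(493,255)],97,107,20)
```

```text
at [486.6 186.9 183.4] [ 1.7974e+02 -9.0000e-02  8.3050e+01] go local [-1.1 -2.5 99.4] rot [ 0.0046 -0.0016  0.0008] local after turn [-0.9 -2.  99.4]
mean [484.5 187.5] rect [484.1 186.3] [31.1 32.9] z [101.5 102.7 103.7] 1220
mean [493.  255.4] rect [493.  255.5] [32.4 31.4] z [101.7 102.7 103.7] 1302
```

View pics/w3.png

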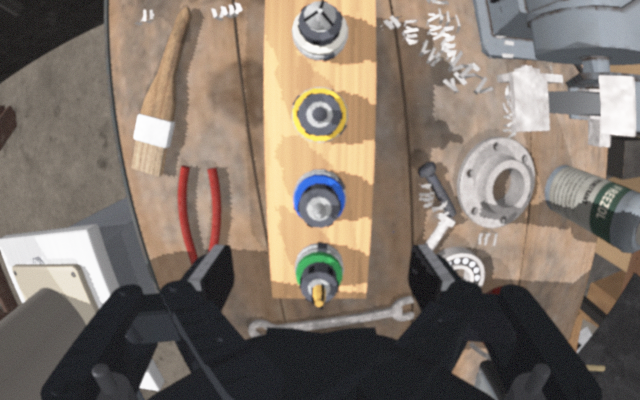

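Blue ring at (320, 200) lies midway between the pads, which matches the fit. I'll descend and grip.

>>> apply_moves:
  rows:
    - [0,-1.5,33,0,0,0]
    - [0,0,33,0,0,0]
    - [0,0,32,0,0,0]
    - [0,0,0,0,0,0]
    - [0,0,0,0,0,0]

```text
time: 5.68
tool_pos: [485.2, 187.4, 84.9]
tcp_rot: [179.8, -0.1, 83.0]
ft_force: [0.5, -0.2, 0.8]
finger_gap: 85.2
grip_force: 0.0
```

```bash
python3 -c "
from h import *
togo(484.5,186.6,84)"
```

```text
at [485.2 187.4  84.9] [ 1.7978e+02 -9.0000e-02  8.3040e+01] go local [-0.9 -0.6  0.9] rot [ 0.0039 -0.0016  0.0007] local after turn [-0.9 -0.6  0.9]
```

>>> apply_moves:
  rows:
    - [-0.7,-0.6,0,0,0,0]
    - [0,0,0,0,0,0]
    - [0,0,0,0,0,0]
    - [0,0,0,0,0,0]
    - [0,0,0,0,0,0]
  fingers: 20
  grip_force: 70

```text
time: 6.3
tool_pos: [483.1, 186.7, 82.9]
tcp_rot: [179.9, -0.0, 83.1]
ft_force: [-1.4, -0.4, 5.3]
finger_gap: 29.8
grip_force: 69.0
```

>>> apply_moves:
  rows:
    - [0,0,0,0,0,0]
    - [0,0,0,0,0,0]
    - [0,0,0,0,0,0]
    - [0,0,0,0,0,0]
    - [0,0,0,0,0,0]

```text
time: 6.92
tool_pos: [483.1, 186.7, 83.0]
tcp_rot: [179.9, -0.0, 83.1]
ft_force: [-1.0, -0.4, 5.7]
finger_gap: 29.8
grip_force: 69.0
```

>>> apply_moves:
  rows:
    - [0,0,-15,0,0,0]
    - [0,0,-30,0,0,0]
    - [0,0,-40,0,0,0]
    - [0,0,-40,0,0,0]
    - [0,0,-25,0,0,0]

```text
time: 7.55
tool_pos: [482.6, 186.7, 234.5]
tcp_rot: [179.9, -0.0, 83.1]
ft_force: [0.3, -0.7, -5.0]
finger_gap: 29.9
grip_force: 70.1
```

Run:
```python
from h import *
img,W=cloud(); cv2.imwrite('pics/w4.png',img[:,:,::-1])
togo(494.8,-91,200)
s=sense();print(s['ft_force'],s['finger_gap'])
```

```text
at [483.8 187.  237.8] [ 1.7967e+02 -1.4000e-01  8.3070e+01] go local [-274.7   44.2   37.4] rot [ 0.0057 -0.0024  0.0013] local after turn [-274.6   44.8   37.8]
[ 1.94063238  1.21174502 -0.74593569] 29.9017433386981
```

View pics/w4.png

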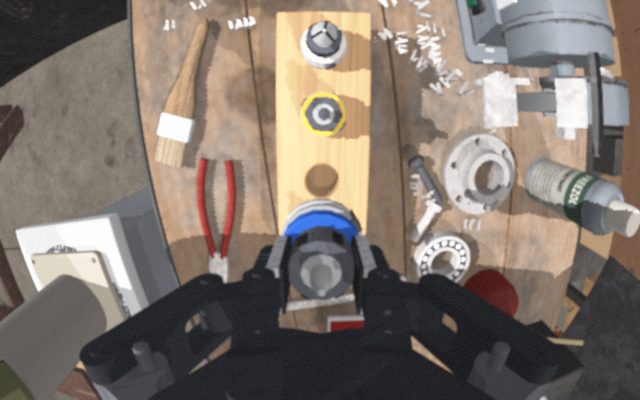

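The centre drill is held upright at (323, 265), with the empty bore at (321, 180). Carrying it to the first pot.

>>> apply_moves:
  rows:
    - [-40,6,0,0,0,0]
    - [-55,9,0,0,0,0]
    - [-60,10,0,0,0,0]
    - [-60,9,0,0,0,0]
    - [-40,6,0,0,0,0]

```text
time: 8.22
tool_pos: [490.3, -73.8, 231.1]
tcp_rot: [-179.9, 0.0, 83.0]
ft_force: [0.9, 0.1, -3.2]
finger_gap: 29.6
grip_force: 70.1
```

>>> apply_moves:
  rows:
    - [-20,4,0,0,0,0]
    - [0,0,15,0,0,0]
    - [0,0,20,0,0,0]
    - [0,0,10,0,0,0]
    - [0,0,0,0,0,0]

```text
time: 8.85
tool_pos: [491.8, -90.8, 185.2]
tcp_rot: [-179.8, -0.0, 83.1]
ft_force: [-0.8, -0.9, -3.7]
finger_gap: 29.4
grip_force: 70.1
```

```bash
python3 -c "
from h import *
togo(494,-91,150)"
```

```text
at [491.8 -90.8 185.2] [-1.7983e+02 -4.0000e-02  8.3120e+01] go local [ 0.   2.3 35.2] rot [-0.0029 -0.0007  0.0021] local after turn [ 0.   2.2 35.2]
```

>>> apply_moves:
  rows:
    - [0,2.2,15,0.003,0,0]
    - [0,0,20,0,0,0]
    - [0,0,15,0,0,0]
    - [0,0,10,0,0,0]
    - [0,0,0,0,0,0]

```text
time: 9.48
tool_pos: [494.3, -91.8, 125.9]
tcp_rot: [-179.7, -0.0, 83.1]
ft_force: [0.2, -0.2, -3.9]
finger_gap: 30.2
grip_force: 70.1
```

>>> apply_moves:
  rows:
    - [0,0,6,0,0,0]
    - [0,0,6,0,0,0]
    - [0,0,6,0,0,0]
    - [0,0,6,0,0,0]
    - [0,0,0,0,0,0]

```text
time: 10.1
tool_pos: [494.2, -91.9, 102.0]
tcp_rot: [-179.8, -0.0, 83.1]
ft_force: [-1.4, -0.3, -4.0]
finger_gap: 29.6
grip_force: 70.1
```

Clear so far, only the payload's weight shows. On down.

>>> apply_moves:
  rows:
    - [0,0,5,0,0,0]
    - [0,0,5,0,0,0]
    - [0,0,4,0,0,0]
    - [0,0,3,0,0,0]
    - [0,0,0,0,0,0]

```text
time: 10.72
tool_pos: [494.5, -92.0, 85.5]
tcp_rot: [-179.8, -0.0, 83.1]
ft_force: [-0.2, 0.5, -3.7]
finger_gap: 29.7
grip_force: 70.1
```

>>> apply_moves:
  rows:
    - [0,0,1,0,0,0]
    - [0,0,1,0,0,0]
    - [0,0,1,0,0,0]
    - [0,0,0,0,0,0]
    - [0,0,0,0,0,0]

```text
time: 11.35
tool_pos: [494.8, -92.0, 83.0]
tcp_rot: [-179.8, 0.0, 83.1]
ft_force: [-1.8, 0.9, -0.6]
finger_gap: 29.8
grip_force: 70.7
```

>>> apply_moves:
  rows:
    - [0,0,0,0,0,0]
    - [0,0,0,0,0,0]
    - [0,0,0,0,0,0]
    - [0,0,0,0,0,0]
    - [0,0,0,0,0,0]
  fingers: 85

```text
time: 11.98
tool_pos: [494.7, -92.0, 82.8]
tcp_rot: [-179.8, -0.0, 83.1]
ft_force: [-0.0, 0.4, -0.5]
finger_gap: 85.1
grip_force: 0.0
```

>>> apply_moves:
  rows:
    - [0,0,-25,0,0,0]
    - [0,0,-50,0,0,0]
    - [0,0,-25,0,0,0]
    - [45,-6,0,0,0,0]
    - [60,-8,0,0,0,0]

```text
time: 12.6
tool_pos: [494.2, 14.0, 183.6]
tcp_rot: [-179.9, 0.0, 82.9]
ft_force: [0.8, 0.7, 0.1]
finger_gap: 84.9
grip_force: 0.0
```

>>> apply_moves:
  rows:
    - [60,-7,0,0,0,0]
    - [60,-8,0,0,0,0]
    - [60,-7,0,0,0,0]
    - [45,-6,0,0,0,0]
    - [15,-2,0,0,0,0]

```text
time: 13.22
tool_pos: [492.4, 258.2, 182.8]
tcp_rot: [-179.8, -0.0, 83.2]
ft_force: [-0.2, -1.2, -0.4]
finger_gap: 84.9
grip_force: 0.0
```

>>> apply_moves:
  rows:
    - [0,0,0,0,0,0]
    - [0,0,0,0,0,0]
    - [0,0,0,0,0,0]
    - [0,0,0,0,0,0]
    - [0,0,0,0,0,0]

```text
time: 13.85
tool_pos: [493.2, 255.3, 183.0]
tcp_rot: [-179.8, -0.0, 83.0]
ft_force: [-0.0, 0.6, 0.5]
finger_gap: 85.2
grip_force: 0.0
```

Run:
```python
from h import *
img,W=cloud()
togo(492.8,255.5,84)
centres(W,[(493,255.5),(502,323)],97,107,20)
```

```text
at [493.1 255.4 183. ] [-179.84   -0.     83.04] go local [ 0. -0. 99.] rot [-0.0029 -0.0001  0.0006] local after turn [ 0.  -0.3 99. ]
mean [493.4 257.5] rect [492.7 255.9] [31.  32.9] z [101.5 102.7 103.7] 1113
mean [501.9 324.8] rect [502.2 325.2] [32.2 31.4] z [101.4 102.4 103.4] 740
```

>>> apply_moves:
  rows:
    - [0,0,33,0,0,0]
    - [0,0,35,0,0,0]
    - [0,0,31,0,0,0]
    - [0,0,0,0,0,0]
    - [0,0,0,0,0,0]

```text
time: 14.52
tool_pos: [493.4, 256.1, 85.3]
tcp_rot: [-179.9, -0.0, 83.1]
ft_force: [0.8, 0.9, -0.2]
finger_gap: 85.1
grip_force: 0.0
```

>>> apply_moves:
  rows:
    - [0,0,0,0,0,0]
    - [0,0,0,0,0,0]
    - [0,0,0,0,0,0]
    - [0,0,0,0,0,0]
    - [0,0,0,0,0,0]
  fingers: 20

```text
time: 15.15
tool_pos: [493.5, 256.0, 85.0]
tcp_rot: [-179.9, -0.0, 83.1]
ft_force: [-0.0, 0.1, 5.8]
finger_gap: 29.2
grip_force: 69.2
```

>>> apply_moves:
  rows:
    - [0,0,0,0,0,0]
    - [0,0,-20,0,0,0]
    - [0,0,-40,0,0,0]
    - [0,0,-50,0,0,0]
    - [0,0,-40,0,0,0]

```text
time: 15.78
tool_pos: [493.0, 255.7, 236.7]
tcp_rot: [-179.9, -0.0, 83.1]
ft_force: [0.0, -0.3, -3.1]
finger_gap: 29.2
grip_force: 69.8
```

```bash
python3 -c "
from h import *
togo(486.6,-161,150)"
```

```text
at [493.  255.7 236.7] [-1.7987e+02 -3.0000e-02  8.3070e+01] go local [-414.5   44.1   86.4] rot [-0.0022 -0.0005  0.0012] local after turn [-414.4   44.4   86.7]
```

>>> apply_moves:
  rows:
    - [-45,5,0,0,0,0]
    - [-60,6,0,0,0,0]
    - [-60,6,0,0,0,0]
    - [-60,7,0,0,0,0]
    - [-60,7,0,0,0,0]

```text
time: 16.4
tool_pos: [488.8, -32.6, 234.5]
tcp_rot: [-179.8, -0.0, 83.1]
ft_force: [0.3, -0.8, -3.6]
finger_gap: 29.4
grip_force: 70.2
```

>>> apply_moves:
  rows:
    - [-60,6,0,0,0,0]
    - [-49,5,0,0,0,0]
    - [-20,2,0,0,0,0]
    - [0,0,20,0,0,0]
    - [0,0,20,0,0,0]

```text
time: 17.02
tool_pos: [486.5, -159.3, 192.3]
tcp_rot: [-179.8, -0.1, 83.1]
ft_force: [0.4, 0.4, -3.9]
finger_gap: 29.2
grip_force: 70.1
```

>>> apply_moves:
  rows:
    - [0,0,15,0,0,0]
    - [0,0,0,0,0,0]
    - [0,0,0,0,0,0]
    - [0,0,0,0,0,0]
    - [0,0,0,0,0,0]

```text
time: 17.65
tool_pos: [487.1, -160.7, 179.6]
tcp_rot: [-179.9, 0.0, 83.1]
ft_force: [0.0, 0.6, -4.2]
finger_gap: 29.5
grip_force: 70.0
```

Run:
```python
from h import *
img,W=cloud()
togo(486.7,-160.8,125)
centres(W,[(494.5,-91.5)],97,107,20)
```

```text
at [ 487.  -160.7  179.4] [-1.7989e+02  2.0000e-02  8.3070e+01] go local [-0.1 -0.2 54.4] rot [-0.002   0.0003  0.0012] local after turn [-0.2 -0.3 54.4]
mean [494.7 -92.7] rect [494.8 -92.9] [32. 32.] z [101.6 102.7 103.8] 1410
```

Centre drill confirmed seated (nut top 102.7, as in the block). Down with the twist drill.

>>> apply_moves:
  rows:
    - [0,0,20,0,0,0]
    - [0,0,20,0,0,0]
    - [0,0,14,0,0,0]
    - [0,0,8,0,0,0]
    - [0,0,0,0,0,0]

```text
time: 18.32
tool_pos: [486.2, -160.4, 116.4]
tcp_rot: [-179.8, -0.0, 83.1]
ft_force: [-0.1, 0.2, -4.2]
finger_gap: 29.3
grip_force: 70.0
```

>>> apply_moves:
  rows:
    - [0,0,8,0,0,0]
    - [0,0,8,0,0,0]
    - [0,0,7,0,0,0]
    - [0,0,5,0,0,0]
    - [0,0,2,0,0,0]

```text
time: 18.95
tool_pos: [486.1, -160.4, 86.3]
tcp_rot: [-179.8, -0.0, 83.1]
ft_force: [0.5, 0.1, -3.7]
finger_gap: 29.1
grip_force: 70.0
```

>>> apply_moves:
  rows:
    - [0,0,1,0,0,0]
    - [0,0,1,0,0,0]
    - [0,0,0.5,0,0,0]
    - [0,0,0,0,0,0]
    - [0,0,0,0,0,0]

```text
time: 19.58
tool_pos: [486.6, -160.6, 85.0]
tcp_rot: [-179.9, 0.0, 83.1]
ft_force: [-4.7, 1.6, 6.6]
finger_gap: 29.4
grip_force: 70.8
```

>>> apply_moves:
  rows:
    - [0,0,0,0,0,0]
    - [0,0,0,0,0,0]
    - [0,0,0,0,0,0]
    - [0,0,-20,0,0,0]
    - [0,0,-50,0,0,0]
  fingers: 85

```text
time: 20.2
tool_pos: [484.5, -159.6, 152.1]
tcp_rot: [-179.5, -0.1, 83.1]
ft_force: [1.0, 0.5, -0.2]
finger_gap: 85.1
grip_force: 0.0
```

>>> apply_moves:
  rows:
    - [0,0,-28,0,0,0]
    - [45,-4,0,0,0,0]
    - [60,-5.5,0,0,0,0]
    - [60,-5.5,0,0,0,0]
    - [60,-5.5,0,0,0,0]

```text
time: 20.82
tool_pos: [493.5, 67.1, 182.6]
tcp_rot: [-179.9, -0.0, 83.0]
ft_force: [-0.1, -0.1, 0.2]
finger_gap: 85.0
grip_force: 0.0
```

>>> apply_moves:
  rows:
    - [60,-5.5,0,0,0,0]
    - [60,-5.5,0,0,0,0]
    - [60,-5.5,0,0,0,0]
    - [50,-4.5,0,0,0,0]
    - [29,-2,0,0,0,0]

```text
time: 21.45
tool_pos: [501.4, 327.8, 182.2]
tcp_rot: [-179.8, -0.0, 83.2]
ft_force: [0.1, -0.2, 0.0]
finger_gap: 85.3
grip_force: 0.0
```

>>> apply_moves:
  rows:
    - [0,0,0,0,0,0]
    - [0,0,0,0,0,0]
    - [0,0,0,0,0,0]
    - [0,0,0,0,0,0]
    - [0,0,0,0,0,0]

```text
time: 22.08
tool_pos: [502.1, 324.6, 182.6]
tcp_rot: [-179.8, -0.0, 83.0]
ft_force: [0.9, 0.9, 0.5]
finger_gap: 84.9
grip_force: 0.0
```

Run:
```python
from h import *
img,W=cloud()
togo(501.8,325,84.5)
centres(W,[(502,325)],97,107,20)
```

```text
at [502.1 324.8 182.6] [-1.7984e+02 -1.0000e-02  8.3030e+01] go local [ 0.2 -0.  98.1] rot [-0.0028 -0.0001  0.0005] local after turn [ 0.2 -0.3 98.1]
mean [502.7 331.3] rect [501.8 327.6] [27.1 32.8] z [101.2 102.5 103.5] 649
```

>>> apply_moves:
  rows:
    - [0.4,0,33,0,0,0]
    - [0,0,35,0,0,0]
    - [0,0,30,0,0,0]
    - [0,0,0,0,0,0]
    - [0,0,0,0,0,0]

```text
time: 22.75
tool_pos: [502.4, 325.9, 85.8]
tcp_rot: [-179.9, -0.0, 83.1]
ft_force: [-0.4, 0.8, 0.1]
finger_gap: 84.6
grip_force: 0.0
```

>>> apply_moves:
  rows:
    - [0,0,0,0,0,0]
    - [0,0,0,0,0,0]
    - [0,0,0,0,0,0]
    - [0,0,0,0,0,0]
    - [0,0,0,0,0,0]
  fingers: 20

```text
time: 23.38
tool_pos: [502.4, 326.0, 85.6]
tcp_rot: [-179.9, -0.1, 83.1]
ft_force: [-0.2, -1.2, 5.8]
finger_gap: 29.6
grip_force: 69.3
```

>>> apply_moves:
  rows:
    - [0,0,0,0,0,0]
    - [0,0,-20,0,0,0]
    - [0,0,-40,0,0,0]
    - [0,0,-50,0,0,0]
    - [0,0,-40,0,0,0]

```text
time: 24.0
tool_pos: [502.1, 325.5, 237.3]
tcp_rot: [-179.9, -0.0, 83.1]
ft_force: [0.9, 0.3, -3.1]
finger_gap: 29.5
grip_force: 69.6
```

```bash
python3 -c "
from h import *
togo(478.7,-230,150)"
```

```text
at [502.1 325.5 237.3] [-1.7988e+02 -4.0000e-02  8.3070e+01] go local [-554.4   43.9   86.9] rot [-0.002  -0.0007  0.0012] local after turn [-554.3   44.5   87.3]
```

>>> apply_moves:
  rows:
    - [-45,4,0,0,0,0]
    - [-60,5,0,0,0,0]
    - [-60,5,0,0,0,0]
    - [-60,5,0,0,0,0]
    - [-60,5,0,0,0,0]

```text
time: 24.62
tool_pos: [490.9, 38.0, 235.1]
tcp_rot: [-179.9, -0.0, 83.1]
ft_force: [0.4, -0.6, -3.4]
finger_gap: 29.4
grip_force: 69.8
```

>>> apply_moves:
  rows:
    - [-60,5,0,0,0,0]
    - [-60,4,0,0,0,0]
    - [-60,4,0,0,0,0]
    - [-59,5,0,0,0,0]
    - [-30,2,0,0,0,0]

```text
time: 25.25
tool_pos: [478.0, -232.5, 234.9]
tcp_rot: [-179.8, 0.0, 82.9]
ft_force: [-0.6, -1.0, -2.1]
finger_gap: 29.7
grip_force: 69.8
```

>>> apply_moves:
  rows:
    - [0,0,20,0,0,0]
    - [0,0,20,0,0,0]
    - [0,0,15,0,0,0]
    - [0,0,0,0,0,0]
    - [0,0,0,0,0,0]

```text
time: 25.88
tool_pos: [479.1, -229.3, 179.7]
tcp_rot: [-179.9, 0.0, 83.1]
ft_force: [0.7, 0.6, -3.8]
finger_gap: 29.1
grip_force: 69.8
```

Run:
```python
from h import *
img,W=cloud(); cv2.imwrite('pics/w5.png',img[:,:,::-1])
togo(478.7,-230,125)
centres(W,[(486.7,-161)],97,107,20)
```

```text
at [ 479.3 -229.5  180.2] [-1.799e+02  3.000e-02  8.311e+01] go local [-0.5 -0.5 55.2] rot [-0.0018  0.0006  0.002 ] local after turn [-0.5 -0.6 55.2]
mean [ 486.6 -161.4] rect [ 486.4 -161.8] [30.9 32.6] z [101.7 102.7 103.7] 1328
```

View pics/w5.png

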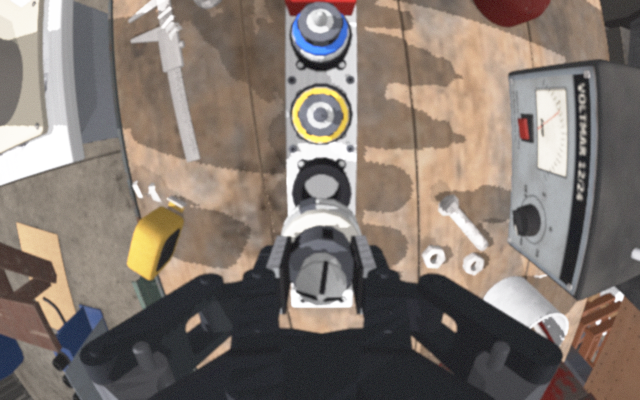

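Blue (321, 30) and yellow (320, 115) are seated. The countersink is held in line at (322, 265), with pot three at (321, 182).

>>> apply_moves:
  rows:
    - [-0.4,0,20,0,0,0]
    - [0,0,20,0,0,0]
    - [0,0,14,0,0,0]
    - [0,0,8,0,0,0]
    - [0,0,0,0,0,0]

```text
time: 26.55
tool_pos: [478.4, -230.0, 117.1]
tcp_rot: [-179.8, -0.0, 83.1]
ft_force: [0.9, 0.4, -3.0]
finger_gap: 29.0
grip_force: 69.8
```

>>> apply_moves:
  rows:
    - [0,0,8,0,0,0]
    - [0,0,8,0,0,0]
    - [0,0,7,0,0,0]
    - [0,0,5,0,0,0]
    - [0,0,2,0,0,0]

```text
time: 27.18
tool_pos: [478.2, -229.9, 86.7]
tcp_rot: [-179.8, -0.0, 83.1]
ft_force: [0.1, -0.7, -2.1]
finger_gap: 29.7
grip_force: 69.8
```

>>> apply_moves:
  rows:
    - [0,0,1,0,0,0]
    - [0,0,1,0,0,0]
    - [0,0,0.5,0,0,0]
    - [0,0,0,0,0,0]
    - [0,0,0,0,0,0]

```text
time: 27.8
tool_pos: [478.7, -230.2, 85.5]
tcp_rot: [-179.9, 0.0, 83.1]
ft_force: [-4.3, 1.6, 6.2]
finger_gap: 29.2
grip_force: 70.5
```

>>> apply_moves:
  rows:
    - [0,0,0,0,0,0]
    - [0,0,0,0,0,0]
    - [0,0,0,0,0,0]
    - [0,0,-20,0,0,0]
    - [0,0,-50,0,0,0]
  fingers: 85

```text
time: 28.42
tool_pos: [476.6, -228.9, 152.5]
tcp_rot: [-179.5, -0.1, 83.1]
ft_force: [0.6, -1.5, 0.1]
finger_gap: 85.1
grip_force: 0.0
```

>>> apply_moves:
  rows:
    - [0,0,-28,0,0,0]
    - [45,-6,0,0,0,0]
    - [60,-8,0,0,0,0]
    - [60,-8,0,0,0,0]
    - [60,-8,0,0,0,0]

```text
time: 29.05
tool_pos: [476.0, -1.4, 183.1]
tcp_rot: [-179.9, -0.0, 83.0]
ft_force: [1.6, -0.1, 0.0]
finger_gap: 85.3
grip_force: 0.0
```

>>> apply_moves:
  rows:
    - [60,-8,0,0,0,0]
    - [40,-5,0,0,0,0]
    - [19,-2,0,0,0,0]
    - [0,0,0,0,0,0]
    - [0,0,0,0,0,0]

```text
time: 29.68
tool_pos: [475.6, 116.3, 182.9]
tcp_rot: [-179.8, 0.0, 83.1]
ft_force: [0.0, -0.4, 0.4]
finger_gap: 84.7
grip_force: 0.0
```

Run:
```python
from h import *
img,W=cloud()
togo(475.8,117,84.5)
centres(W,[(476,117)],97,107,20)
```

```text
at [475.7 116.1 182.9] [-1.7983e+02  1.0000e-02  8.3030e+01] go local [ 1.   0.3 98.4] rot [-0.003   0.0003  0.0005] local after turn [ 0.9  0.  98.4]
mean [475.8 118.6] rect [475.2 116.7] [31.2 33. ] z [101.5 102.6 103.7] 1120
```

>>> apply_moves:
  rows:
    - [0.5,0,33,0,0,0]
    - [0,0,35,0,0,0]
    - [0,0,30,0,0,0]
    - [0,0,0,0,0,0]
    - [0,0,0,0,0,0]

```text
time: 30.35
tool_pos: [476.2, 116.9, 86.2]
tcp_rot: [-179.9, -0.0, 83.0]
ft_force: [-0.9, 0.8, 0.6]
finger_gap: 85.0
grip_force: 0.0
```

>>> apply_moves:
  rows:
    - [0,0,0,0,0,0]
    - [0,0,0,0,0,0]
    - [0,0,0,0,0,0]
    - [0,0,0,0,0,0]
    - [0,0,0,0,0,0]
  fingers: 20

```text
time: 30.98
tool_pos: [476.0, 117.5, 86.0]
tcp_rot: [-179.9, -0.0, 83.1]
ft_force: [-0.7, 0.9, 5.2]
finger_gap: 29.6
grip_force: 68.8
```

>>> apply_moves:
  rows:
    - [0,0,0,0,0,0]
    - [0,0,-20,0,0,0]
    - [0,0,-40,0,0,0]
    - [0,0,-50,0,0,0]
    - [0,0,-40,0,0,0]

```text
time: 31.6
tool_pos: [475.5, 117.3, 236.2]
tcp_rot: [-179.8, 0.0, 83.1]
ft_force: [1.0, 0.1, -5.1]
finger_gap: 29.5
grip_force: 70.2
```

```bash
python3 -c "
from h import *
togo(470.7,-299.3,150)"
```

```text
at [475.5 117.3 236.2] [-1.7981e+02  1.0000e-02  8.3080e+01] go local [-414.2   45.8   86.1] rot [-0.0033  0.0001  0.0013] local after turn [-414.1   46.1   86.2]
```

>>> apply_moves:
  rows:
    - [-45,5,0,0,0,0]
    - [-60,6.5,0,0,0,0]
    - [-60,6.5,0,0,0,0]
    - [-60,7,0,0,0,0]
    - [-60,7,0,0,0,0]

```text
time: 32.22
tool_pos: [472.4, -171.0, 234.1]
tcp_rot: [-179.8, -0.0, 83.1]
ft_force: [1.9, -0.1, -4.1]
finger_gap: 29.5
grip_force: 70.3
```

>>> apply_moves:
  rows:
    - [-60,6.5,0,0,0,0]
    - [-49,5,0,0,0,0]
    - [-20,2,0,0,0,0]
    - [0,0,20,0,0,0]
    - [0,0,20,0,0,0]

```text
time: 32.85
tool_pos: [470.6, -297.7, 192.6]
tcp_rot: [-179.7, -0.1, 83.1]
ft_force: [0.4, -0.1, -4.8]
finger_gap: 29.0
grip_force: 70.3
```

>>> apply_moves:
  rows:
    - [0,0,15,0,0,0]
    - [0,0,0,0,0,0]
    - [0,0,0,0,0,0]
    - [0,0,0,0,0,0]
    - [0,0,0,0,0,0]

```text
time: 33.48
tool_pos: [471.2, -299.4, 180.6]
tcp_rot: [-179.9, 0.0, 83.1]
ft_force: [1.1, -0.2, -5.4]
finger_gap: 29.3
grip_force: 70.3
```

Run:
```python
from h import *
img,W=cloud()
togo(470.7,-299.3,125)
centres(W,[(478.7,-230)],97,107,20)
```

```text
at [ 471.1 -299.4  180.5] [-1.7988e+02  3.0000e-02  8.3070e+01] go local [ 0.  -0.3 55.5] rot [-0.0021  0.0005  0.0012] local after turn [ 0.  -0.4 55.5]
mean [ 478.5 -231.3] rect [ 478.5 -231.3] [33.3 31.1] z [101.5 102.5 103.4] 732
```

>>> apply_moves:
  rows:
    - [-0.3,0,20,0,0,0]
    - [0,0,20,0,0,0]
    - [0,0,14,0,0,0]
    - [0,0,8,0,0,0]
    - [0,0,0,0,0,0]

```text
time: 34.15
tool_pos: [470.2, -299.1, 116.8]
tcp_rot: [-179.7, -0.0, 83.1]
ft_force: [0.1, 0.5, -4.1]
finger_gap: 29.5
grip_force: 70.4
```

>>> apply_moves:
  rows:
    - [0,0,8,0,0,0]
    - [0,0,8,0,0,0]
    - [0,0,7,0,0,0]
    - [0,0,5,0,0,0]
    - [0,0,2,0,0,0]

```text
time: 34.78
tool_pos: [470.3, -299.2, 87.3]
tcp_rot: [-179.8, -0.0, 83.1]
ft_force: [-0.2, -0.3, -4.4]
finger_gap: 29.1
grip_force: 70.4
```

>>> apply_moves:
  rows:
    - [0,0,1,0,0,0]
    - [0,0,1,0,0,0]
    - [0,0,0.5,0,0,0]
    - [0,0,0,0,0,0]
    - [0,0,0,0,0,0]

```text
time: 35.4
tool_pos: [470.7, -299.6, 86.0]
tcp_rot: [-179.9, 0.0, 83.1]
ft_force: [-3.8, 2.0, 4.2]
finger_gap: 29.3
grip_force: 71.2
```

Seated. I'll release, rise, back off along the row and check all four.

>>> apply_moves:
  rows:
    - [0,0,0,0,0,0]
    - [0,0,0,0,0,0]
    - [0,0,0,0,0,0]
    - [0,0,-20,0,0,0]
    - [0,0,-50,0,0,0]
  fingers: 85

```text
time: 36.02
tool_pos: [469.2, -298.2, 154.3]
tcp_rot: [-179.6, -0.2, 83.1]
ft_force: [0.9, -1.1, 0.3]
finger_gap: 84.9
grip_force: 0.0
```

>>> apply_moves:
  rows:
    - [0,0,-50,0,0,0]
    - [0,0,-50,0,0,0]
    - [-30,0,-40,0,0,0]
    - [-20,0,0,0,0,0]
    - [0,0,0,0,0,0]

```text
time: 36.65
tool_pos: [464.7, -350.2, 295.7]
tcp_rot: [-179.8, 0.0, 83.0]
ft_force: [-0.2, -0.6, -0.7]
finger_gap: 85.3
grip_force: 0.0
```

>>> apply_moves:
  rows:
    - [0,0,0,0,0,0]
    - [0,0,0,0,0,0]
    - [0,0,0,0,0,0]
    - [0,0,0,0,0,0]
    - [0,0,0,0,0,0]

```text
time: 37.28
tool_pos: [465.2, -349.0, 295.3]
tcp_rot: [-179.8, -0.0, 83.1]
ft_force: [0.0, -0.7, 1.5]
finger_gap: 84.8
grip_force: 0.0
```

Run:
```python
from h import *
img,W=cloud(); cv2.imwrite('pics/w6.png',img[:,:,::-1])
centres(W,[(494.7,-92.5),(486.6,-161.4),(478.6,-230.5),(470.7,-299.5)],97,107,20)
save('top','top2.png')
print([(np.round(r['xyz']).tolist(),round(r['confidence'],2)) for r in models.place_of('oil_can','top')])
```

```text
h.py:26: RuntimeWarning: Mean of empty slice.
  q=W[m]; e=cv2.minAreaRect(q[:,:2].astype(np.float32)); c=(q[:,:2].mean(0))
  ret = um.true_divide(
Traceback (most recent call last):
  File "h.py", line 27, in centres
    print('mean',c.round(1),'rect',np.round(e[0],1),np.round(e[1],1),'z',np.round(np.percentile(q[:,2],[10,50,90]),1),len(q))
                                                                                  ~~~~~~~~~~~~~^^^^^^^^^^^^^^^^^^^
IndexError: index -1 is out of bounds for axis 0 with size 0
```

View pics/w6.png

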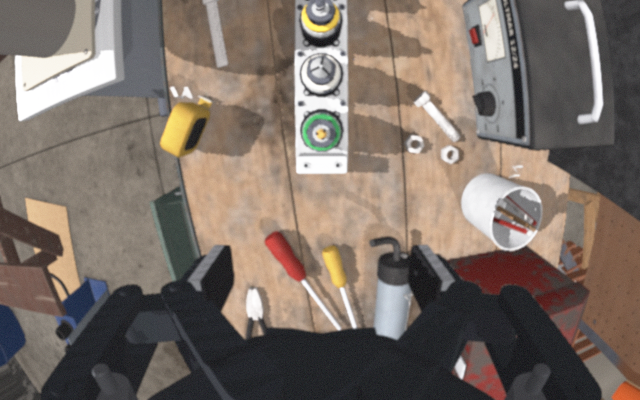

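The first pot is out of the frame. Yellow, white and green sit upright at (320, 20), (321, 75) and (321, 132). I'll check tap and can, plus pot one from the top camera.

Run:
```python
from h import *
img,W=cloud()
centres(W,[(486.6,-161.4),(478.6,-230.5),(470.7,-299.5)],97,107,20)
save('top','top2.png')
for n in ['oil_can','centre_drill_nut']:
    print(n,[(np.round(r['xyz']).tolist(),round(r['confidence'],2)) for r in models.place_of(n,'top')])
cv2.imwrite('pics/top2c.png',cv2.resize(cv2.imread('pics/top2.png')[130:260,220:450],None,fx=3,fy=3))
```

```text
mean [ 485.9 -165.3] rect [ 485.9 -163.7] [26.1 32.8] z [100.9 102.6 103.9] 468
mean [ 478.  -233.6] rect [ 478.4 -230.9] [33.5 31.1] z [101.2 102.4 103.5] 344
mean [ 470.7 -300.4] rect [ 470.5 -300.8] [30.7 32.6] z [101.6 102.7 103.8] 584
oil_can [([720.0, -30.0, -1.0], 0.64)]
centre_drill_nut [([496.0, -94.0, 93.0], 0.72), ([499.0, -48.0, 7.0], 0.35)]
```

View pics/top2c.png

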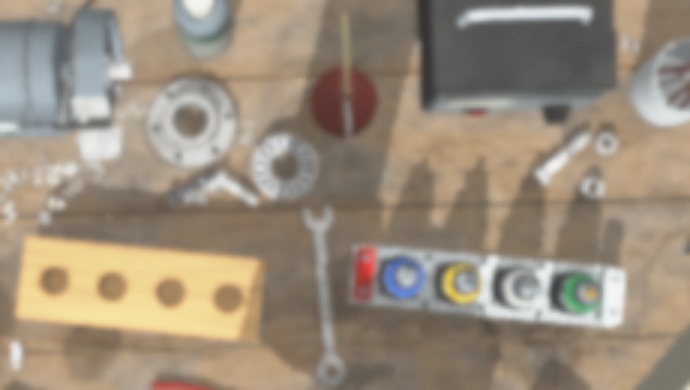

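The crop shows blue, yellow, white and green in order from the red block (403–578, 280). The block is empty and the can at (343, 100) hasn't moved.

```bash
python3 -c "
from h import *
print(job.hand_in())"
```

```text
the job is handed in; nothing more can be done
None
```

I moved all four holders into the cassette and seated them upright in order from the red block (centre drill, twist drill, countersink, tap), left the oil can where it stood, and handed the job in at about 38 s of the 102 s; the hand-in returned no verdict.

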